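# Level the kitchen scale with a wedge

## Task

The kitchen scale weighs wrongly because its corner nearest the robot sits low. Take the wooden wedge by its thick end, gently slide its thin end under that low corner along the worktop and push it in until the bubble of the level on top is centred between the two lines, then let go and leave it so. Use the wedge alone: do not touch the scale with the gripper, shove it along, or drive the corner up well past level, and leave the jars and the timer where they are.

Things in the scene. Friction and masses are not known exactly. Their poses are not given: they have to be found in the camera images.
- corner (a point): low corner of the kitchen scale: a point on the slab's underside, 13 mm in from the tip of the corner that faces the robot, right over its screw foot. Axes are the scale's own: x runs from here to the scale's middle (push the wedge along +x), z is up out of the pan. When level this point is 33 mm above the worktop. The foot under it is 18 mm wide, round, of slippery nylon
- scale_centre (a point): middle of the scale's underside, 128 mm along x from the corner's point; same axes. The pan's top is 20 mm above it. On the pan lies the level, an aluminium bar 150 x 26 mm along x, 18 mm high. The corner's foot hangs 12 to 18 mm below the slab (set differently each time), clear of the worktop, and springs in by some 3 to 6 mm (by the unknown weight) before the corner rises
- scale: the kitchen scale, loose, about 2 kg (varies): a white 200 x 200 mm slab, 20 mm thick with its steel pan, set like a diamond with a corner to the robot. Origin under its middle. It tips about two back feet 198 mm along x from the low corner; a short foot (8 mm radius), 108 mm along x from that corner, carries it at the start, tilted about 0.048 rad with the corner low
- bubble (a joint): reading of the level, rad: 0 is the bubble centred between its two lines; about 0.048 (start) is the bubble at the far, high end as the corner is low; negative when the corner is too high. The bubble (15 mm long, lines 23 mm apart) moves 0.5 mm per 0.001 rad and settles in about 0.3 s. Once the corner rises, about -0.0014 rad per mm of wedge travel
- wedge_grip (a point): where to grasp the wooden wedge: the rear part of its thick block (30 mm from the back end), half-way up, 15 mm above the worktop. The wedge is 170 mm long, 36 mm wide: a level block 74 mm long and 30 mm high, then a 96 mm ramp down to a blunt 3 mm tip. Axes: x to the tip, y across the width (close the fingers along y), z up. About 0.11 kg; under load it stays where it is left
- wedge_tip (a point): foot of the wedge's thin end, on the worktop, 140 mm along x from the grip point
- wedge: the wedge; origin under its middle on the worktop, 55 mm along x from the grip point. A tall fixed coffee maker (about 0.3 m high, x 0.5 to 0.8, y -0.06 to -0.25) stands beyond it to the right: keep the arm and gripper clear when swinging past
- spice_jar: bystander: small spice jar with a red cap, 45 mm wide, 106 mm high, origin at its foot, left of the work
- honey_jar: bystander: glass jar with a green lid, 66 mm wide, 84 mm high, origin at its foot, left of the work
- timer: bystander: round kitchen timer, 61 mm wide, 42 mm high, origin at its foot, to the right
There are look-alikes about, which are no part of the job. Of the things shaped like the wedge, the wooden one is meant.

How it is judged:
By the outcome, as a careful person would: the job done as asked, in the order asked, and still so for the second after the job is handed in, with the robot touching nothing.
It also fails if it takes over 64 s, if anything falls off the work surface, if the arm or the gripper's body presses on something with over 40 N, if the wrist force passes 120 N, or if a joint passes its speed limit or range.

## Robot

A 6-joint arm with a two-finger parallel gripper is mounted at the origin on a cart in front of the work surface, level with it; the furniture and walls round the work are solid. World frame = base frame: x ahead of the robot, y to its left, z up, the work surface at z = 0. Lengths are in mm, angles in rad, forces in N, time in s.
With the tool pointing down it reaches from about 325 to 900 mm from the base axis. Payload 6.1 kg.
Tool frame: the origin (TCP) lies at the centre of the arm's flange, where the gripper is bolted on; the fingertips stand 173 mm ahead of it and the grasp point (between the pads) lies 155 mm ahead of it; z points along the fingers, y is the line along which they close (so a half turn about z gives the same grasp; the last joint's range is limited). The gripper opens to 85 mm and grips with 20 to 120 N. Pads are 22 mm wide; open, the fingers measure 114 mm over their backs; the gripper's body (76 mm by 85 mm) begins 54 mm behind the grasp point. The pads swing forward as they close: fully open they stand 13 mm farther back than shut.
Start: joints at [-1.277, 0.22, 1.526, -0, 1.395, -0.126], TCP at [254.729, -570.728, 404.7] pointing down, gripper open.
Joint ranges: [-2.98, 2.98], [-0.91, 2.08], [0.09, 2.57], [-1.24, 4.39], [0.2, 2.65], [-2.68, 2.68]. Speed limits (rad/s): [2.57, 2.57, 3.01, 3.14, 3.14, 3.14].

## Interface

Orientations are given as a unit quaternion [x, y, z, w].
In Python, from station import status, imaging, r, models gives the robot as it stands.
- The arm moves only by the tool apply_moves, never from a script. Its argument "commands" is a list of rows, each a list of 3 entries, a list of its own where there are three numbers: the closure, from 0 (fully open) to 1 (shut), then the shift along the tool's x, y, z each as a share of 40 mm, from -1 to 1, then the turn about the tool's z as a share of 0.08 rad, from -1 to 1. A call has 1 to 12 rows; each row shifts and turns the commanded pose from where the row before left it, along the tool's axes as they then stand; what a row does not reach is not made up. A row lasts 1/8 s, in which the tool goes at most 62.5 mm and 10.7 degrees, less where a joint would pass 70% of its speed; a pose out of reach is approached as far as the arm can. A call with a number of a shift or a turn outside -1 to 1 is refused whole. A call with a gripper value outside its range is refused whole. The fingers move at their own pace and stop on an object; "grip_force" is the grip in N (left out, the last holds). Time passes only in rows, so rows that do not move let the fingers close. It gives the time, the measured TCP pose, the force, the opening and the grip force at its end, in the units of the state.
- status.sense(): the state, without advancing time (a new reading comes with each control period).
- imaging.capture(name): name is "side" or "top" or "wrist"; returns a dict with "pixels" (384x512x3 uint8, blue, green, red), "fx", "fy", "cx", "cy" (pixels), "k1" (the pictures are not rectified: a ray, as slopes to the right and down, at radius r is drawn at 1 + k1 r^2 times it, then the intrinsics apply), "R" (3x3) and "t" (3): a world point X has camera coordinates R X + t. Camera axes: x right, y down, z forward; pixel columns grow to the right and rows downward; lengths in mm; the calibration is good to about 2 mm. A picture is of the moment at which its call begins. There is no depth.
- r.close_job(): hands the job in; it is judged then, once.
Trained networks look in a picture, given as the dict that the camera call returned (one of the last four; its "shot" number tells which), for a name from the list of things; names that differ only in an ending like _2 or _b are one class to them, and where a whole thing is asked for, a point or a joint stands for the part that bears it (a point fixed in the world has none). Each returns a list of dicts, best first, with "p" (0 to 1); they miss things now and then, are a little off and sometimes report something else, mostly with a low value. They report only what shows in the picture. A call takes as long as a camera call. They do not tell look-alikes from the thing itself.
- models.spot_in(picture, name): "point" ([x, y, z] in mm, in world coordinates, good to about 4 mm: the middle of the surface that is visible of it).
- models.cut_out(picture, name): "mask" (384x512 bool, what is visible of it).
The state is a dict: "t": time; "joint_positions": joint angles; "joint_velocities": joint speeds; "tau": joint torques, N m; "position": TCP position; "ee_rot": TCP orientation; "wrist_force": force on the tool from outside, world axes, zero at the start; "torque": the same for the moment, N m; "width": opening from 0.0 (shut) to 1.0 (fully open); "grip_force": force on a finger pad.
Only numpy, scipy, OpenCV 4.12 (cv2) and the standard library are available. Lean on these libraries where they do the work, as an engineer would, in place of code of your own. Each camera call takes 0.05 s, during which the arm holds its last target. There are 200 camera calls.

## Working session

There is one attempt and no reset: what is moved stays moved. The work goes in short steps, Python scripts to look and compute and a tool call to move; the robot and the scene stay as the last step left them, time stands still between calls to the robot, and variables do not carry over. Pictures are saved under pics/ and viewed, at most 10 in all, crops included, and the job is handed in when it is done.

Besides the shell and the picture viewer there is one more tool, called after "Emit:" as a command line: name --argument value ..., lists and objects as JSON in quotes. apply_moves: Moves the arm, as the interface text tells. Shift numbers are shares of 40 mm and turn numbers shares of 0.08 rad, none past 1 either way. Its arguments: {"type":"object","properties":{"commands":{"type":"array","items":{"type":"array"}},"grip_force":{"type":"number"}},"required":["commands"]}

```bash
mkdir -p pics; ls
cat > h.py <<'E'
import numpy as np, cv2
from station import status, imaging, r, models
def ray(p,u,v):
    d=np.array([(u-p["cx"])/p["fx"],(v-p["cy"])/p["fy"]]);s=d.copy()
    for _ in range(20): s=d/(1+p["k1"]*(s@s))
    R=np.array(p["R"]);t=np.array(p["t"])
    return -R.T@t, R.T@np.array([s[0],s[1],1])
def onz(p,u,v,z=0):
    o,d=ray(p,u,v); return o+d*(z-o[2])/d[2]
def proj(p,X):
    c=np.array(p["R"])@np.array(X,float)+np.array(p["t"]);s=c[:2]/c[2];s=s*(1+p["k1"]*(s@s))
    return s*[p["fx"],p["fy"]]+[p["cx"],p["cy"]]
E
python3 - <<'E'
from h import *
s=status.sense(); print({k:np.round(v,3) for k,v in s.items()})
for c in("top","side"):
    p=imaging.capture(c); cv2.imwrite(f"pics/{c}0.png",p["pixels"])
    print(c,p["fx"],p["k1"],np.round(-np.array(p["R"]).T@p["t"]))
    for n in("wedge","wedge_grip","wedge_tip","corner","scale","spice_jar","honey_jar","timer","bubble"):
        for d in models.spot_in(p,n)[:4]: print(n,round(d["p"],2),np.round(d["point"]),np.round(proj(p,d["point"])))
E
```

```text
pics
{'t': np.float64(0.0), 'joint_positions': array([-1.277,  0.221,  1.528, -0.   ,  1.395, -0.126]), 'joint_velocities': array([-0.   ,  0.   ,  0.   ,  0.002, -0.   ,  0.001]), 'tau': array([ 0.0000e+00, -4.9690e+01, -3.8939e+01, -0.0000e+00,  1.1000e-02,
       -0.0000e+00]), 'position': array([ 254.62 , -570.487,  403.619]), 'ee_rot': array([ 0.978,  0.208, -0.   , -0.001]), 'wrist_force': array([ 0.405,  0.369, -0.547]), 'torque': array([-0.01 , -0.025, -0.061]), 'grip_force': np.float64(0.0), 'width': np.float64(1.001)}
top 358.07042685100186 -0.09857758916189395 [ 344.   98. 1026.]
wedge 0.95 [346. 222.  26.] [209. 259.]
wedge 0.85 [435. -22.  25.] [296. 225.]
wedge_grip 0.92 [344. 221.  31.] [209. 260.]
wedge_grip 0.74 [676. 115.  48.] [245. 142.]
wedge_grip 0.65 [430. -25.  25.] [297. 227.]
wedge_tip 0.8 [342. 225.  25.] [207. 261.]
wedge_tip 0.71 [426. -22.  29.] [296. 229.]
wedge_tip 0.2 [670. 111.  51.] [247. 143.]
corner 0.73 [672. 110.  49.] [247. 143.]
scale 0.7 [670. 113.  51.] [246. 143.]
honey_jar 0.97 [400. 474.  81.] [112. 239.]
honey_jar 0.73 [674. 112.  48.] [246. 142.]
honey_jar 0.29 [480. 429. 102.] [127. 209.]
timer 0.74 [ 409. -292.   39.] [393. 232.]
bubble 0.39 [674. 112.  46.] [246. 142.]
side 440.3303480919639 0.02556016296642225 [-940. -167.  550.]
wedge 0.68 [278. 213.  22.] [200. 169.]
wedge 0.51 [408. -56.  12.] [291. 160.]
wedge_grip 0.82 [408. -58.  12.] [291. 160.]
wedge_grip 0.59 [675.  -2.  38.] [283. 128.]
wedge_tip 0.73 [410. -56.  12.] [291. 160.]
wedge_tip 0.52 [290. 212.  17.] [202. 169.]
corner 0.2 [461. 435.  60.] [153. 136.]
spice_jar 0.56 [460. 432.  60.] [154. 137.]
honey_jar 0.64 [380. 474.  50.] [133. 146.]
timer 0.75 [ 387. -300.   24.] [368. 162.]
```

Run:
```python
import cv2
a=cv2.imread("pics/top0.png");cv2.imwrite("pics/top0b.png",cv2.resize(a,(800,600),interpolation=cv2.INTER_CUBIC))
b=a[180:320,150:370];cv2.imwrite("pics/top0c.png",cv2.resize(b,None,fx=3.6,fy=3.6,interpolation=cv2.INTER_CUBIC))
```

```text
(no output)
```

View pics/top0b.png

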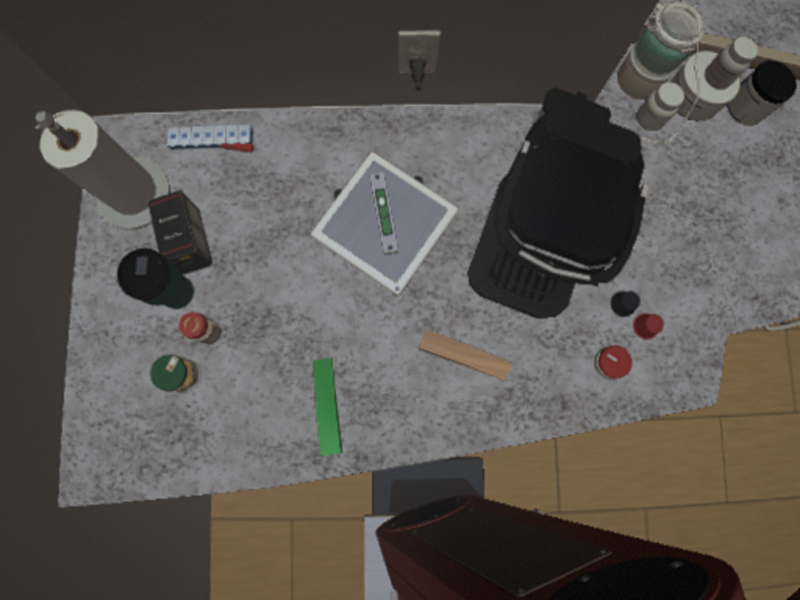

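View pics/top0c.png

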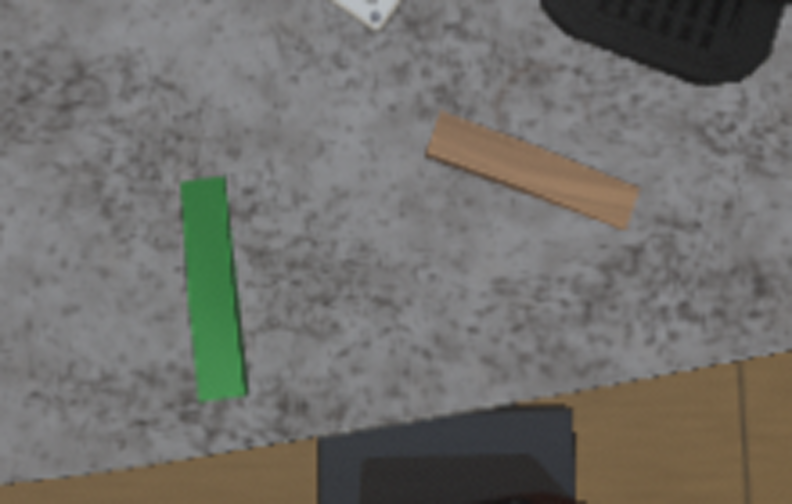

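Run:
```python
import cv2
a=cv2.imread("pics/side0.png")
b=a[90:200,210:370];cv2.imwrite("pics/side0c.png",cv2.resize(b,None,fx=5,fy=5,interpolation=cv2.INTER_CUBIC))
```

```text
(no output)
```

View pics/side0c.png

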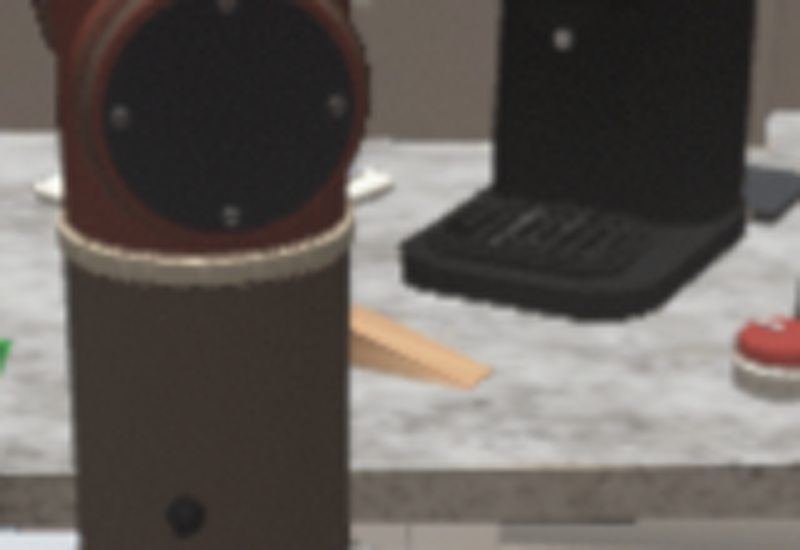

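Two wedge-shaped things: a green one at top-pixel (209,260) and a wooden one at (297,226). The wooden one is meant. The side crop shows its thick end on the left (+y, hidden behind the arm) and its thin tip on the right. Next I fit the poses.

```bash
cat >> h.py <<'E'
from scipy.optimize import minimize
def xf(V,x,y,a):
    c,s=np.cos(a),np.sin(a);V=np.array(V,float)
    return np.c_[x+c*V[:,0]-s*V[:,1],y+s*V[:,0]+c*V[:,1],V[:,2]]
WV=[[a,b,z] for a,z in((-30,0),(-30,30),(44,30),(140,0),(140,3)) for b in(-18,18)]
def scaleV(tilt=.048):  # origin: corner pt, x to middle
    V=[]
    for a,b in((-13.4,0),(128,141.4),(128,-141.4),(269.4,0)):
        for z in(0,20): V.append([a,b,33-(198-a)*np.sin(tilt)+z])
    return V
def fit(p,mask,V,x0,hull_ok=None):
    S=4;h,w=mask.shape
    M=cv2.resize(mask.astype(np.float32),(w*S,h*S),interpolation=cv2.INTER_LINEAR)
    def render(q):
        P=np.array([proj(p,X) for X in xf(V,*q)])
        H=cv2.convexHull((((P+.5)*S-.5)*16).astype(np.int32))
        I=np.zeros(M.shape,np.uint8);cv2.fillConvexPoly(I,H,1,shift=4);return I
    f=lambda q:float(np.abs(render(q)-M).sum())
    x0=np.array(x0,float)
    for d in(1,.3):
        sim=np.vstack([x0]+[x0+np.eye(3)[i]*[15*d,15*d,.15*d][i] for i in range(3)])
        o=minimize(f,x0,method="Nelder-Mead",options=dict(initial_simplex=sim,xatol=.02,fatol=1,maxiter=150));x0=o.x
    return o.x,o.fun/S/S,mask.sum()
def woodmask(p):
    hsv=cv2.cvtColor(p["pixels"],cv2.COLOR_BGR2HSV)
    return (hsv[...,0]>4)&(hsv[...,0]<20)&(hsv[...,1]>70)&(hsv[...,2]>60)
E
python3 - <<'E'
from h import *
p=imaging.capture("top")
L=models.cut_out(p,"wedge"); 
for d in L: print("w",d["p"],d["mask"].sum(),np.round(np.argwhere(d["mask"]).mean(0)))
m=min(L,key=lambda d:abs(np.argwhere(d["mask"]).mean(0)[1]-297))["mask"]
wm=woodmask(p); k=np.zeros_like(wm);k[200:255,255:340]=1; wm&=k
print("color",wm.sum())
for mm in(m,wm): print("wedge",[np.round(v,3) for v in fit(p,mm,WV,(450,15,-1.95))])
for d in models.cut_out(p,"scale"): 
    print("s",d["p"],d["mask"].sum(),np.round(np.argwhere(d["mask"]).mean(0)))
g=p["pixels"].min(2);k=np.zeros(g.shape,np.uint8);cv2.fillConvexPoly(k,np.array([[240,88],[192,150],[255,196],[301,134]]),1)
L=models.cut_out(p,"scale"); sm=L[0]["mask"] if L else None
if sm is not None: print("scale",[np.round(v,3) for v in fit(p,sm,scaleV(),(530,100,.15))])
gm=((g>105)&(k>0)).astype(np.uint8); c=max(cv2.findContours(gm,0,2)[0],key=cv2.contourArea)
h2=np.zeros_like(gm);cv2.fillConvexPoly(h2,cv2.convexHull(c),1);print(gm.sum(),h2.sum())
print("scale white",[np.round(v,3) for v in fit(p,h2>0,scaleV(),(530,100,.15))])
cv2.imwrite("pics/x.png",h2*255)
for n in("spice_jar","honey_jar","timer"):
    for d in models.spot_in(p,n)[:2]: print(n,d["p"],np.round(d["point"]))
E
```

```text
w 0.97 780 [226. 296.]
w 0.76 893 [260. 208.]
color 732
wedge [array([451.681,  22.517,  -1.949]), np.float64(80.178), np.int64(780)]
wedge [array([450.358,  21.93 ,  -1.939]), np.float64(93.975), np.int64(732)]
s 0.81 4651 [142. 246.]
scale [array([5.51671e+02, 9.34640e+01, 1.61000e-01]), np.float64(255.418), np.int64(4651)]
5765 6244
scale white [array([5.45045e+02, 1.02873e+02, 1.27000e-01]), np.float64(1339.938), np.int64(6244)]
spice_jar 0.74 [481. 428. 104.]
honey_jar 0.62 [400. 474.  81.]
```

Emit:
apply_moves --commands '[[0,[0,0,0],-1],[0,[0,0,0],-1],[0,[0,0,0],-1],[0,[0,0,0],-1],[0,[0,0,0],-1],[0,[0,0,0],-1],[0,[0,0,0],-1],[0,[0,0,0],-1],[0,[0,0,0],-1],[0,[0,0,0],-0.7]]'

```text
t: 2.6
position: [254.7, -570.7, 404.7]
ee_rot: [0.826, 0.564, 0.0, 0.0]
wrist_force: [-0.0, -0.2, -0.7]
width: 1.0
grip_force: 0.0
```

```bash
cat >> h.py <<'E'
def pose():
    s=status.sense();q=s["ee_rot"];phi=2*np.arctan2(q[1],q[0]);return np.array(s["position"]),phi,s
def need(x,y,z=None,phi=None):
    P,f,s=pose();d=np.array([x,y,P[2] if z is None else z])-P
    tx=np.array([np.cos(f),np.sin(f),0]);ty=np.array([np.sin(f),-np.cos(f),0])
    print("t",round(float(s["t"]),2),"P",np.round(P,1),"phi",round(f,4),"shares xyz",np.round(np.array([d@tx,d@ty,-d[2]])/40,2),"turn",None if phi is None else round(-((phi-f+np.pi)%(2*np.pi)-np.pi)/.08,2),"F",np.round(s["wrist_force"],1),"w",round(float(s["width"]),3),"gf",round(float(s["grip_force"]),1))
E
python3 - <<'E'
from h import *
need(380,-100,phi=1.197); need(451,22,300,phi=1.197)
p=imaging.capture("top")
for u,v in((239,98),(200,149),(254.7,187),(292.5,135)): print(onz(p,u,v,{187:43,98:56}.get(v,50)))
print(onz(p,242,111,70),onz(p,250,161,66))
E
```

```text
t 2.6 P [ 254.7 -570.7  404.7] phi 1.1979 shares xyz [12.1  -1.37 -0.  ] turn 0.01 F [-0.  -0.2 -0.7] w 1.0 gf 0.0
t 2.6 P [ 254.7 -570.7  404.7] phi 1.1979 shares xyz [15.59 -0.83  2.62] turn 0.01 F [-0.  -0.2 -0.7] w 1.0 gf 0.0
[806.7670753 131.5686593  56.       ]
[655.00292654 244.46603568  50.        ]
[543.03281584  90.72101188  43.        ]
[691.95576682 -20.70401386  50.        ]
[759.62740777 122.88789399  70.        ] [612.25565023 102.51646435  66.        ]
```

Emit:
apply_moves --commands '[[0,[1,-0.12,0],0],[0,[1,-0.12,0],0],[0,[1,-0.12,0],0],[0,[1,-0.12,0],0],[0,[1,-0.12,0],0],[0,[1,-0.12,0],0],[0,[1,-0.12,0],0],[0,[1,-0.12,0],0],[0,[1,-0.12,0],0],[0,[1,-0.12,0],0],[0,[1,-0.12,0],0],[0,[1,0,0],0]]'

```text
t: 4.15
position: [381.4, -103.4, 405.0]
ee_rot: [0.827, 0.562, 0.0, 0.0]
wrist_force: [0.8, -0.5, -0.3]
width: 0.999
grip_force: 0.0
```

Run:
```python
from h import *
need(451,22,330,phi=1.197)
```

```text
t 4.15 P [ 381.4 -103.4  405. ] phi 1.1945 shares xyz [3.56 0.47 1.88] turn -0.03 F [ 0.8 -0.5 -0.3] w 0.999 gf 0.0
```

Emit:
apply_moves --commands '[[0,[0.8,0.1,0],0],[0,[0.9,0.1,0.3],0],[0,[0.9,0.1,0.7],0],[0,[0.9,0.15,0.9],0],[0,[0,0,0],0]]'

```text
t: 4.78
position: [448.7, 20.7, 325.7]
ee_rot: [0.826, 0.564, -0.002, -0.002]
wrist_force: [0.3, -0.7, 0.4]
width: 1.0
grip_force: 0.0
```

```bash
python3 - <<'E'
from h import *
need(451,22,178,phi=1.197)
for c in("wrist","top"):
    p=imaging.capture(c); cv2.imwrite(f"pics/{c}1.png",p["pixels"])
    wm=woodmask(p).astype(np.uint8); n,l,st,_=cv2.connectedComponentsWithStats(wm)
    L=models.cut_out(p,"wedge")
    for d in L: print(c,d["p"],d["mask"].sum(),np.round(np.argwhere(d["mask"]).mean(0)))
    for d in L[:2]: print("fit",[np.round(v,3) for v in fit(p,d["mask"],WV,(451,22,-1.945))])
E
cd pics; python3 -c "
import cv2
a=cv2.imread('wrist1.png');cv2.imwrite('wrist1b.png',cv2.resize(a,(800,600)))"
```

```text
t 4.78 P [448.7  20.7 325.7] phi 1.1982 shares xyz [0.05 0.04 3.69] turn 0.01 F [ 0.3 -0.7  0.4] w 1.0 gf 0.0
wrist 0.84 5491 [220. 262.]
wrist 0.74 6229 [30. 48.]
wrist 0.33 17190 [ 51. 433.]
fit [array([450.614,  22.156,  -1.942]), np.float64(166.207), np.int64(5491)]
fit [array([ 506.   , -358.   ,   -0.745]), np.float64(6229.0), np.int64(6229)]
top 0.93 432 [232. 309.]
fit [array([450.371,  20.499,  -1.936]), np.float64(404.988), np.int64(432)]
```

View pics/wrist1b.png

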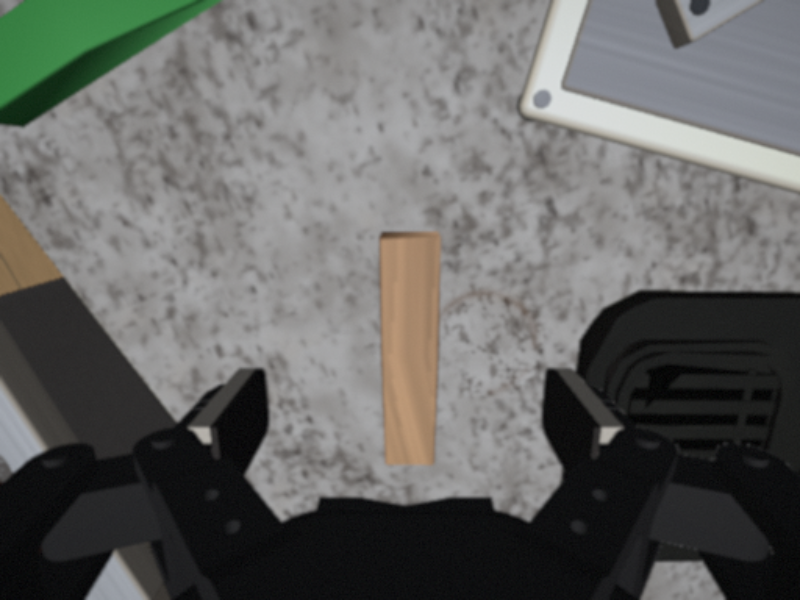

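The wrist view shows the wooden wedge upright at (262,220). Its thick end, with the end face visible, is at the top and the gripper is aligned with it. The scale corner shows at (337,69). Descending.

Emit:
apply_moves --commands '[[0,[0.05,0.03,0.9],0],[0,[0,0,0.9],0],[0,[0,0,0.9],0],[0,[0,0,0.7],0],[0,[0,0,0.3],0],[0,[0,0,0],0],[0,[0,0,0],0]]'

```text
t: 5.85
position: [452.2, 20.0, 182.2]
ee_rot: [0.827, 0.563, 0.001, 0.001]
wrist_force: [0.2, -0.2, 0.3]
width: 1.0
grip_force: 0.0
```

Run:
```python
from h import *
need(450.6,22.2,178,phi=1.1995)
p=imaging.capture("wrist")
for d in models.cut_out(p,"wedge")[:1]: print([np.round(v,3) for v in fit(p,d["mask"],WV,(450.6,22,-1.942))])
```

```text
t 5.85 P [452.2  20.  182.2] phi 1.1954 shares xyz [ 0.04 -0.06  0.11] turn -0.05 F [ 0.2 -0.2  0.3] w 1.0 gf 0.0
[array([450.421,  22.275,  -1.945]), np.float64(4808.156), np.int64(10723)]
```

Emit:
apply_moves --commands '[[0,[0.04,-0.06,0.1],-0.05],[0.8,[0,0,0],0],[0.8,[0,0,0],0],[0.8,[0,0,0],0],[0.8,[0,0,0],0],[0.8,[0,0,0],0],[0.8,[0,0,0],0]]' --grip_force 50

```text
t: 6.82
position: [449.9, 22.7, 177.0]
ee_rot: [0.825, 0.565, 0.0, 0.0]
wrist_force: [0.0, 1.3, 3.1]
width: 0.415
grip_force: 50.5
```

Emit:
apply_moves --commands '[[0.8,[0,0,-0.5],0],[0.8,[0,0,-0.8],0],[0.8,[0.1,-0.5,-0.2],0],[0.8,[0.1,-0.8,0],0],[0.8,[0.1,-0.8,0],0],[0.8,[0,0,0],-0.6],[0.8,[0,0,0],-1],[0.8,[0,0,0],-1],[0.8,[0,0,0],-1],[0.8,[0,0,0],-1],[0.8,[0,0,0],-1],[0.8,[0,0,0],-1]]'

```text
t: 8.32
position: [375.2, 64.4, 236.2]
ee_rot: [0.649, 0.761, -0.0, -0.0]
wrist_force: [-1.2, 0.1, -1.7]
width: 0.412
grip_force: 50.1
```

Emit:
apply_moves --commands '[[0.8,[0,0,0],-1],[0.8,[0,0,0],-1],[0.8,[0,0,0],-1],[0.8,[0,0,0],-1],[0.8,[0,0,0],-1],[0.8,[0,0,0],-1],[0.8,[0,0,0],-1],[0.8,[0,0,0],-1],[0.8,[0,0,0],-1],[0.8,[0,0,0],-1],[0.8,[0,0,0],-1],[0.8,[0,0,0],-1]]'

```text
t: 9.82
position: [375.2, 64.3, 236.2]
ee_rot: [0.224, 0.975, -0.0, -0.001]
wrist_force: [-0.3, 0.6, -1.0]
width: 0.405
grip_force: 50.1
```

Emit:
apply_moves --commands '[[0.8,[0,0,0],-1],[0.8,[0,0,0],-1],[0.8,[0,0,0],-1],[0.8,[0,0,0],-1],[0.8,[0,0,0],-1],[0.8,[0,0,0],-1],[0.8,[0,0,0],-1],[0.8,[0,0,0],-0.5],[0.8,[0,0,0],0]]'

```text
t: 10.95
position: [375.3, 64.4, 236.2]
ee_rot: [-0.073, 0.997, 0.0, -0.001]
wrist_force: [0.9, 1.1, -1.1]
width: 0.412
grip_force: 50.1
```

Run:
```python
from h import *
need(375,67,178,phi=3.29)
for c in("wrist","top"):
    p=imaging.capture(c); cv2.imwrite(f"pics/{c}2.png",p["pixels"])
    for d in models.cut_out(p,"scale")[:1]: print(c,d["p"],[np.round(v,3) for v in fit(p,d["mask"],scaleV(),(549,93,.15))])
    for n in("corner","wedge_tip","scale_centre"):
        for d in models.spot_in(p,n)[:2]: print(n,d["p"],np.round(d["point"]))
a=cv2.imread('pics/wrist2.png');b=cv2.imread('pics/top2.png')[70:300,130:360]
cv2.imwrite('pics/m2.png',np.hstack([cv2.resize(a,(460,345)),cv2.resize(b,(340,345))]))
```

```text
t 10.95 P [375.3  64.4 236.2] phi 3.2874 shares xyz [-0.    0.07  1.46] turn -0.03 F [ 0.9  1.1 -1.1] w 0.412 gf 50.1
wedge_tip 0.96 [370.  67.  92.]
wedge_tip 0.56 [344. 213.  19.]
top 0.67 [array([5.53102e+02, 9.40480e+01, 1.53000e-01]), np.float64(359.135), np.int64(4521)]
corner 0.87 [674. 107.  52.]
corner 0.74 [486.  79.  72.]
wedge_tip 0.8 [487.  78.  74.]
scale_centre 0.59 [677. 113.  50.]
```

View pics/m2.png

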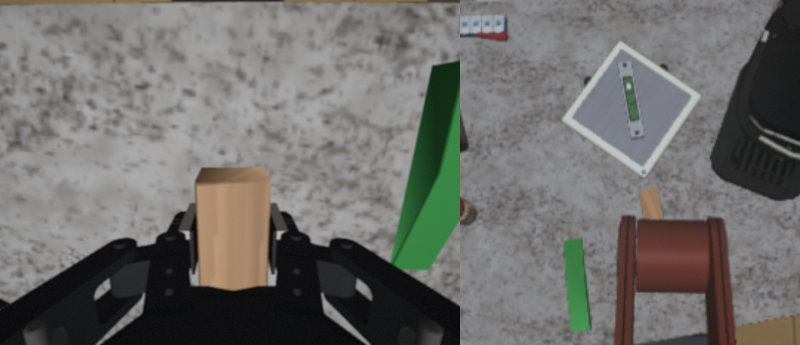

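The wedge is held straight in the pads, with its tip at about (651,190) in the montage, pointing at the scale's corner at (643,175). Next I refine the scale's pose from the white frame.

Run:
```python
from h import *
p=imaging.capture("top")
g=p["pixels"].min(2)
k=np.zeros(g.shape,np.uint8);cv2.fillConvexPoly(k,np.array([[240,90],[192,150],[255,194],[301,134]]),1)
print(np.percentile(g[k>0],[10,30,50,70,80,90,95]))
for th in(150,165,180):
    m=((g>th)&(k>0)).astype(np.uint8); c=max(cv2.findContours(m,0,2)[0],key=cv2.contourArea)
    h=np.zeros_like(m);H=cv2.convexHull(c);cv2.fillConvexPoly(h,H,1)
    V=[v for v in scaleV() if 1]
    print(th,h.sum(),[np.round(v,3) for v in fit(p,h>0,V,(550,93,.15))], cv2.minAreaRect(H))
o=onz(p,242,111,70)
# bar axis: bright/green bar pixels
hsv=cv2.cvtColor(p["pixels"],cv2.COLOR_BGR2HSV)
gm=(hsv[...,0]>40)&(hsv[...,0]<90)&(hsv[...,1]>80)&(k>0)
uv=np.argwhere(gm)[:,::-1];W=np.array([onz(p,*q,68)[:2] for q in uv]);c=W.mean(0);w,v=np.linalg.eigh(np.cov((W-c).T));print(len(W),c,np.arctan(v[1,1]/v[0,1]))
```

```text
[118. 122. 124. 135. 151. 189. 190.]
150 4609 [array([5.52526e+02, 9.17540e+01, 1.68000e-01]), np.float64(257.867), np.int64(4609)] ((245.59005737304688, 141.37173461914062), (68.15464782714844, 67.66708374023438), 35.07374954223633)
165 4501 [array([5.5281e+02, 9.5499e+01, 1.4600e-01]), np.float64(361.584), np.int64(4501)] ((245.572509765625, 141.39483642578125), (67.75891876220703, 66.42474365234375), 34.592288970947266)
180 4379 [array([5.54621e+02, 9.28340e+01, 1.58000e-01]), np.float64(476.705), np.int64(4379)] ((245.38003540039062, 141.3400115966797), (67.040283203125, 65.64888000488281), 34.695152282714844)
85 [681.69610803 114.10508793] 0.17006480504784505
```

Emit:
apply_moves --commands '[[0.8,[0,0.04,0.4],-0.11],[0.8,[0,0,0.5],0],[0.8,[0,0,0.35],0],[0.8,[0,0,0.15],0],[0.8,[0,0,0],0],[0.8,[0,0,0],0]]'

```text
t: 12.25
position: [375.9, 65.9, 181.2]
ee_rot: [-0.077, 0.997, -0.0, 0.0]
wrist_force: [-0.9, 0.6, -0.7]
width: 0.404
grip_force: 50.2
```

Run:
```python
from h import *
need(375.3,65.8,177.2,phi=3.2966)
```

```text
t 12.25 P [375.9  65.9 181.2] phi 3.2966 shares xyz [ 0.01 -0.    0.1 ] turn -0.0 F [-0.9  0.6 -0.7] w 0.404 gf 50.2
```

Emit:
apply_moves --commands '[[0.8,[0,0,0.05],0],[0.8,[0,0,0.03],0],[0.8,[0,0,0],0]]'

```text
t: 12.62
position: [375.4, 66.0, 177.5]
ee_rot: [-0.077, 0.997, 0.0, -0.0]
wrist_force: [0.3, -0.0, -1.5]
width: 0.413
grip_force: 50.2
```

Emit:
apply_moves --commands '[[0.8,[0,0,0.015],0],[0.8,[0,0,0],0],[0.8,[0,0,0],0]]'

```text
t: 13.0
position: [375.5, 66.0, 177.0]
ee_rot: [-0.077, 0.997, 0.0, 0.0]
wrist_force: [0.3, 0.4, -0.8]
width: 0.408
grip_force: 50.5
```

Run:
```python
from h import *
for i in range(3):
  need(375.3,65.8,177.0,phi=3.2966); imaging.capture("side")
p=imaging.capture("top");cv2.imwrite("pics/t3.png",p["pixels"])
# wedge ramp edges in front of arm: heading check
m=woodmask(p);k=np.zeros_like(m);k[185:240,235:290]=1;m&=k
for v in range(185,230,4):
    u=np.where(m[v])[0]
    if len(u)>4: print(v,u.min(),u.max(),np.round(onz(p,u.min()-.5,v,5)[:2]),np.round(onz(p,u.max()+.5,v,5)[:2]))
```

```text
t 13.0 P [375.5  66.  177. ] phi 3.2966 shares xyz [ 0.01 -0.   -0.  ] turn -0.0 F [ 0.3  0.4 -0.8] w 0.408 gf 50.5
t 13.05 P [375.6  65.9 177. ] phi 3.2966 shares xyz [ 0.01 -0.   -0.  ] turn -0.0 F [-0.3  0.4  0.1] w 0.412 gf 50.5
t 13.1 P [375.6  65.9 177. ] phi 3.2966 shares xyz [ 0.01 -0.   -0.  ] turn -0.0 F [-0.5  0.2  0.4] w 0.413 gf 50.5
201 251 262 [510. 103.] [509.  69.]
205 251 262 [498. 104.] [497.  69.]
209 252 263 [486. 101.] [486.  66.]
213 253 264 [475.  98.] [474.  64.]
217 253 265 [463.  98.] [462.  61.]
221 246 285 [452. 119.] [450.   4.]
```

```bash
cat >> h.py <<'E'
def bubble(p,z=68,save=None):
    # rectified patch of the bar: 0.5 mm/px, s along scale x from centre (-80..80), n across (-16..16)
    a=.158;C=np.array([679.5,113.3]);e=np.array([np.cos(a),np.sin(a)]);f=np.array([-e[1],e[0]])
    S,N=np.meshgrid(np.arange(-85,85.1,.5),np.arange(-20,20.1,.5))
    XY=C+S[...,None]*e+N[...,None]*f
    uv=np.array([proj(p,[x,y,z]) for x,y in XY.reshape(-1,2)]).astype(np.float32).reshape(S.shape+(2,))
    im=cv2.remap(p["pixels"],uv[...,0],uv[...,1],cv2.INTER_CUBIC)
    if save: cv2.imwrite(save,cv2.resize(im,None,fx=2.3,fy=4,interpolation=cv2.INTER_LINEAR))
    return S[0],N[:,0],im.astype(float)
E
python3 - <<'E'
from h import *
ims=[]
for i in range(3):
    p=imaging.capture("top"); s,n,im=bubble(p,save="pics/b0.png"); ims.append(im)
im=np.mean(ims,0); ex=im[...,1]-im[...,2]  # green excess
m=ex>25; print("green cols",s[m.any(0)][[0,-1]],"n",n[m.any(1)][[0,-1]])
nc=n[m.any(1)].mean(); k=abs(n-nc)<3
for a,b,c,d in zip(s[::5],im[k].mean(0)[::5],ex[k].mean(0)[::5],im[k].mean(0)[::5]): print(a,np.round(b).astype(int),int(c))
E
```

```text
green cols [-33.  50.] n [-6.5  7.5]
-85.0 [137 128 124] 4
-82.5 [137 128 123] 4
-80.0 [138 128 124] 3
-77.5 [137 128 124] 3
-75.0 [135 125 122] 3
-72.5 [116 108 106] 2
-70.0 [103 100  99] 0
-67.5 [126 123 122] 0
-65.0 [141 135 132] 3
-62.5 [100  93  90] 3
-60.0 [80 74 71] 3
-57.5 [96 90 86] 3
-55.0 [133 125 121] 4
-52.5 [157 148 143] 5
-50.0 [160 150 145] 5
-47.5 [158 149 144] 4
-45.0 [159 149 144] 5
-42.5 [159 150 145] 4
-40.0 [155 146 141] 4
-37.5 [128 119 117] 1
-35.0 [84 87 78] 8
-32.5 [67 90 62] 27
-30.0 [ 78 114  71] 42
-27.5 [ 79 112  71] 40
-25.0 [ 78 111  71] 40
-22.5 [ 78 111  71] 39
-20.0 [ 78 111  71] 39
-17.5 [ 77 110  70] 39
-15.0 [ 77 111  71] 39
-12.5 [ 77 111  71] 40
-10.0 [ 77 111  70] 40
-7.5 [ 75 105  68] 37
-5.0 [68 91 64] 27
-2.5 [66 85 62] 22
0.0 [72 98 66] 32
2.5 [ 76 110  70] 39
5.0 [ 76 110  70] 40
7.5 [ 76 110  70] 39
10.0 [ 76 109  69] 39
12.5 [ 76 109  69] 39
15.0 [ 75 107  69] 38
17.5 [71 97 65] 31
20.0 [67 89 62] 26
22.5 [69 97 63] 33
25.0 [101 124  92] 31
27.5 [155 160 144] 16
30.0 [191 188 180] 8
32.5 [196 195 189] 5
35.0 [185 190 181] 8
37.5 [151 165 149] 15
40.0 [104 130 101] 29
42.5 [ 74 108  68] 40
45.0 [ 72 106  65] 40
47.5 [69 99 63] 36
50.0 [71 85 66] 18
52.5 [104 101  96] 4
55.0 [145 135 132] 3
57.5 [159 150 145] 4
60.0 [158 149 145] 4
62.5 [158 149 144] 5
65.0 [158 150 144] 5
67.5 [157 148 143] 5
70.0 [144 136 132] 4
72.5 [114 107 103] 4
75.0 [83 77 74] 2
77.5 [80 74 71] 3
80.0 [108 101  97] 4
82.5 [136 128 125] 3
85.0 [137 128 125] 2
```

View pics/b0.png

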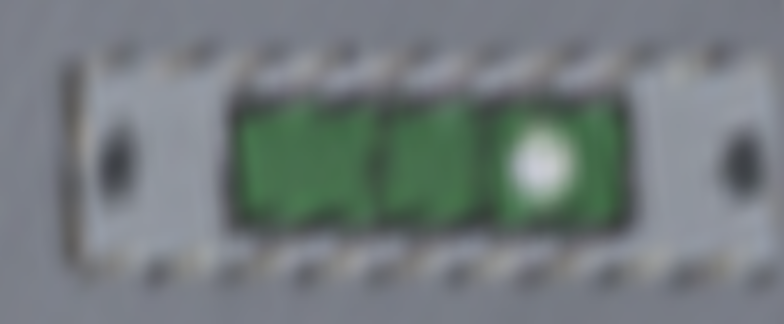

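The rectified patch shows vial lines at s = -3 and 20 mm, middle 8.5. The bubble is at 32.4, so 23.9 mm off, which matches 0.048 rad. Starting the insertion.

Emit:
apply_moves --commands '[[0.8,[-0.15,0,0],0],[0.8,[-0.15,0,0],0],[0.8,[-0.15,0,0],0],[0.8,[-0.15,0,0],0],[0.8,[-0.15,0,0],0],[0.8,[-0.15,0,0],0],[0.8,[-0.15,0,0],0],[0.8,[-0.1,0,0],0],[0.8,[0,0,0],0]]'

```text
t: 14.48
position: [421.4, 73.1, 176.9]
ee_rot: [-0.077, 0.997, -0.0, 0.001]
wrist_force: [0.7, 0.9, 0.8]
width: 0.41
grip_force: 50.3
```

```bash
cat >> h.py <<'E'
def read(n=3):
    ims=[];
    for i in range(n): s,nn,im=bubble(imaging.capture("top")); ims.append(im)
    im=np.mean(ims,0);ex=im[...,1]-im[...,2]
    r_=im[abs(nn-.5)<3].mean(0);R=r_[:,2]
    g=(s>-29)&(s<46); w=np.clip(R-85,0,None)*g; b=(w*s).sum()/w.sum()
    e=ex[abs(nn-.5)<3].mean(0);v=np.where(e>15)[0]
    vm=(s[v[0]]+s[v[-1]])/2
    P,f,st=pose(); d=P[:2]-[375.5,66]
    print("t %.2f travel %.1f bubble %.2f vialmid %.2f reading %.4f rad z %.1f F %s"%(st["t"],np.hypot(*d),b,vm,(b-8.5)/500,P[2],np.round(st["wrist_force"],1)),"lat %.1f"%(d@[-.154,.988]),"phi %.4f"%f)
E
python3 -c "
from h import *
read()"
```

```text
t 14.62 travel 46.1 bubble 32.69 vialmid 8.50 reading 0.0484 rad z 176.9 F [-0.3 -1.   0.1] lat -0.0 phi 3.2965
```

Baseline reading is good and there is no contact force yet. Continuing gently.

Emit:
apply_moves --commands '[[0.8,[-0.08,0,0],0],[0.8,[-0.08,0,0],0],[0.8,[-0.08,0,0],0],[0.8,[-0.08,0,0],0],[0.8,[-0.08,0,0],0],[0.8,[-0.08,0,0],0],[0.8,[-0.08,0,0],0],[0.8,[0,0,0],0]]'

```text
t: 15.62
position: [441.5, 76.5, 176.9]
ee_rot: [-0.078, 0.997, -0.0, -0.003]
wrist_force: [-13.3, -1.8, 17.0]
width: 0.411
grip_force: 52.6
```

```bash
python3 -c "
from h import *
read()"
```

```text
t 15.78 travel 66.8 bubble 31.65 vialmid 9.00 reading 0.0463 rad z 176.9 F [-13.6  -1.5  17.5] lat 0.2 phi 3.2971
```

Emit:
apply_moves --commands '[[0.8,[0,0,-0.01],0],[0.8,[-0.04,0,0],0],[0.8,[-0.04,0,0],0],[0.8,[-0.04,0,0],0],[0.8,[-0.04,0,0],0],[0.8,[-0.04,0,0],0],[0.8,[0,0,0],0],[0.8,[0,0,0],0]]'

```text
t: 16.77
position: [448.7, 77.7, 176.9]
ee_rot: [-0.078, 0.997, -0.0, -0.004]
wrist_force: [-16.6, -3.5, 17.6]
width: 0.409
grip_force: 52.6
```

```bash
python3 -c "
from h import *
read()"
```

```text
t 16.93 travel 74.1 bubble 29.29 vialmid 9.25 reading 0.0416 rad z 176.9 F [-15.6  -1.7  19.4] lat 0.3 phi 3.2972
```

Emit:
apply_moves --commands '[[0.8,[0,0,-0.015],0],[0.8,[-0.04,0,0],0],[0.8,[-0.04,0,0],0],[0.8,[-0.04,0,0],0],[0.8,[-0.04,0,0],0],[0.8,[-0.04,0,0],0],[0.8,[0,0,0],0],[0.8,[0,0,0],0]]'

```text
t: 17.92
position: [456.5, 78.9, 177.0]
ee_rot: [-0.078, 0.997, 0.0, -0.004]
wrist_force: [-12.8, -2.4, 12.6]
width: 0.414
grip_force: 51.9
```

```bash
python3 -c "
from h import *
read()"
```

```text
t 18.07 travel 82.0 bubble 25.30 vialmid 10.50 reading 0.0336 rad z 177.0 F [-13.1  -2.   12. ] lat 0.3 phi 3.2970
```

The relative reading (bubble minus vial middle) is 0.0296 rad. The vial's apparent drift matches the tilting itself, so the scale is not sliding. About 21 mm to go.

Emit:
apply_moves --commands '[[0.8,[-0.04,0,0],0],[0.8,[-0.04,0,0],0],[0.8,[-0.04,0,0],0],[0.8,[-0.04,0,0],0],[0.8,[-0.04,0,0],0],[0.8,[-0.04,0,0],0],[0.8,[-0.04,0,0],0],[0.8,[-0.04,0,0],0],[0.8,[-0.04,0,0],0],[0.8,[0,0,0],0],[0.8,[0,0,0],0],[0.8,[0,0,0],0]]'

```text
t: 19.58
position: [470.9, 81.1, 177.0]
ee_rot: [-0.078, 0.997, 0.0, -0.004]
wrist_force: [-12.4, -2.4, 10.6]
width: 0.414
grip_force: 51.7
```

```bash
sed -i 's/(b-8.5)\/500/(b-vm)\/500/' h.py; python3 -c "
from h import *
read()
p=imaging.capture('top');s,n,im=bubble(p,save='pics/b1.png')"
```

```text
t 19.73 travel 96.6 bubble 16.22 vialmid 12.50 reading 0.0074 rad z 177.0 F [-12.2  -1.8  10.9] lat 0.3 phi 3.2970
```

View pics/b1.png

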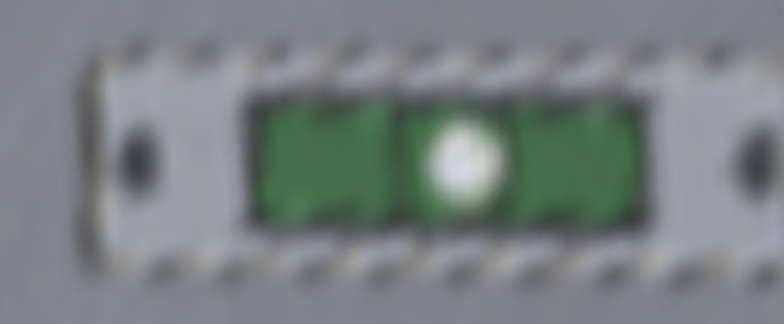

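The bubble is at patch x 466 and the lines at about 398 and 512, so it is inside the lines but still slightly toward the high end. Measuring the lines properly.

```bash
cat >> h.py <<'E'
def lines(n=3):
    ims=[]
    for i in range(n): s,nn,im=bubble(imaging.capture("top")); ims.append(im)
    im=np.mean(ims,0); e=im[...,1]-im[...,2]
    k=(abs(nn-.5)>2.8)&(abs(nn-.5)<5)
    q=e[k].mean(0); R=im[abs(nn-.5)<2.5][...,2].mean(0)
    v=np.where(e[abs(nn-.5)<5].mean(0)>15)[0]; vm=(s[v[0]]+s[v[-1]])/2
    out=[]
    for c in(vm-11.5,vm+11.5):
        g=abs(s-c)<5.5; base=np.percentile(q[g],85); w=np.clip(base-q,0,None)*g; out.append((w*s).sum()/w.sum())
    g=abs(s-vm)<32; w=np.clip(R-95,0,None)*g; b=(w*s).sum()/w.sum()
    print("lines",np.round(out,2),"mid %.2f vm %.2f bubble %.2f rad %.4f / %.4f"%(np.mean(out),vm,b,(b-np.mean(out))/500,(b-vm)/500)); return s,q,R
E
python3 -c "
from h import *
s,q,R=lines()
for i in range(90,301,5): print(s[i],int(q[i]),int(R[i]),end=' | ')"
```

```text
lines [ 1.26 22.34] mid 11.80 vm 12.50 bubble 15.63 rad 0.0077 / 0.0063
-40.0 5 151 | -37.5 5 153 | -35.0 4 147 | -32.5 2 114 | -30.0 11 68 | -27.5 31 63 | -25.0 42 67 | -22.5 43 69 | -20.0 43 68 | -17.5 41 68 | -15.0 41 69 | -12.5 40 69 | -10.0 40 69 | -7.5 40 69 | -5.0 42 69 | -2.5 38 67 | 0.0 28 62 | 2.5 27 61 | 5.0 38 67 | 7.5 36 108 | 10.0 26 165 | 12.5 15 200 | 15.0 11 205 | 17.5 15 201 | 20.0 19 186 | 22.5 18 140 | 25.0 23 86 | 27.5 36 62 | 30.0 41 67 | 32.5 41 68 | 35.0 40 69 | 37.5 40 68 | 40.0 40 67 | 42.5 41 67 | 45.0 41 68 | 47.5 41 68 | 50.0 39 66 | 52.5 26 63 | 55.0 9 84 | 57.5 3 128 | 60.0 4 149 | 62.5 5 152 | 65.0 5 151 |
```

Emit:
apply_moves --commands '[[0.8,[-0.03,0,0],0],[0.8,[-0.03,0,0],0],[0.8,[-0.03,0,0],0],[0.8,[0,0,0],0],[0.8,[0,0,0],0],[0.8,[0,0,0],0],[0.8,[0,0,0],0]]'

```text
t: 20.8
position: [474.4, 81.7, 177.0]
ee_rot: [-0.078, 0.997, 0.0, -0.004]
wrist_force: [-12.0, -1.6, 11.1]
width: 0.41
grip_force: 51.8
```

```bash
python3 -c "
from h import *
read();s,q,R=lines()
h=R-135; i=np.where((h>0)&(abs(s-13)<30))[0]; print(s[i[0]],s[i[-1]]); 
g=abs(s-1.5)<5; print('L',s[g][q[g].argmin()],'R',s[abs(s-25)<5][q[abs(s-25)<5].argmin()])"
```

```text
t 20.95 travel 100.1 bubble 14.11 vialmid 13.25 reading 0.0017 rad z 177.0 F [-12.9  -2.4  11.4] lat 0.3 phi 3.2970
lines [ 2.74 22.71] mid 12.72 vm 13.00 bubble 14.01 rad 0.0026 / 0.0020
6.5 21.0
L 1.5 R 20.5
```

Emit:
apply_moves --commands '[[0.8,[-0.03,0,0],0],[0.8,[0,0,0],0],[0.8,[0,0,0],0],[0.8,[0,0,0],0],[0.8,[0,0,0],0]]'

```text
t: 21.72
position: [475.6, 81.9, 177.0]
ee_rot: [-0.078, 0.997, 0.0, -0.004]
wrist_force: [-12.6, -2.0, 11.4]
width: 0.413
grip_force: 51.8
```

```bash
python3 -c "
from h import *
read();lines()"
```

```text
t 21.88 travel 101.3 bubble 13.46 vialmid 13.00 reading 0.0009 rad z 177.0 F [-12.6  -2.7  11.6] lat 0.3 phi 3.2970
lines [ 3.11 22.9 ] mid 13.00 vm 13.00 bubble 13.29 rad 0.0006 / 0.0006
```

Centred to within 0.001 rad. Letting go slowly.

Emit:
apply_moves --commands '[[0.5,[0,0,0],0],[0.4,[0,0,0],0],[0.3,[0,0,0],0],[0.2,[0,0,0],0],[0,[0,0,0],0],[0,[0,0,0],0],[0,[0,0,0],0]]'

```text
t: 22.9
position: [477.8, 81.9, 177.9]
ee_rot: [-0.077, 0.997, 0.0, 0.0]
wrist_force: [-0.3, -0.1, 0.3]
width: 0.998
grip_force: 0.0
```

```bash
python3 -c "
from h import *
read();lines()"
```

```text
t 23.05 travel 103.6 bubble 13.03 vialmid 13.00 reading 0.0001 rad z 177.9 F [-0.3 -0.5  0.2] lat -0.0 phi 3.2966
lines [ 3.16 22.96] mid 13.06 vm 13.00 bubble 13.03 rad -0.0001 / 0.0001
```

Released and centred. Retreating straight up and back, then a closer check.

Emit:
apply_moves --commands '[[0,[0,0,-0.4],0],[0,[0,0,-0.8],0],[0,[0,0,-0.9],0],[0,[0,0,-0.9],0],[0,[0.6,0,-0.6],0],[0,[0.9,0,-0.3],0],[0,[0.8,0,0],0],[0,[0,0,0],0],[0,[0,0,0],0]]'

```text
t: 24.32
position: [387.5, 67.7, 334.9]
ee_rot: [-0.077, 0.997, -0.0, 0.001]
wrist_force: [0.8, -0.1, 0.0]
width: 0.996
grip_force: 0.0
```

```bash
python3 -c "
from h import *
read();lines()
p=imaging.capture('top');cv2.imwrite('pics/end.png',cv2.resize(p['pixels'][70:290,90:400],None,fx=2.55,fy=2.55,interpolation=cv2.INTER_CUBIC))
for n in('spice_jar','honey_jar','timer'): print(n,[(round(d['p'],2),np.round(d['point'])) for d in models.spot_in(p,n)[:1]])
"
```

```text
t 24.48 travel 12.2 bubble 13.02 vialmid 13.00 reading 0.0000 rad z 334.2 F [-0.2 -0.1  0.1] lat -0.1 phi 3.2966
lines [ 3.11 22.99] mid 13.05 vm 13.00 bubble 13.02 rad -0.0001 / 0.0000
spice_jar [(0.9, array([477., 427., 103.]))]
honey_jar [(0.55, array([399., 477.,  82.]))]
timer [(0.56, array([ 414., -291.,   40.]))]
```

View pics/end.png

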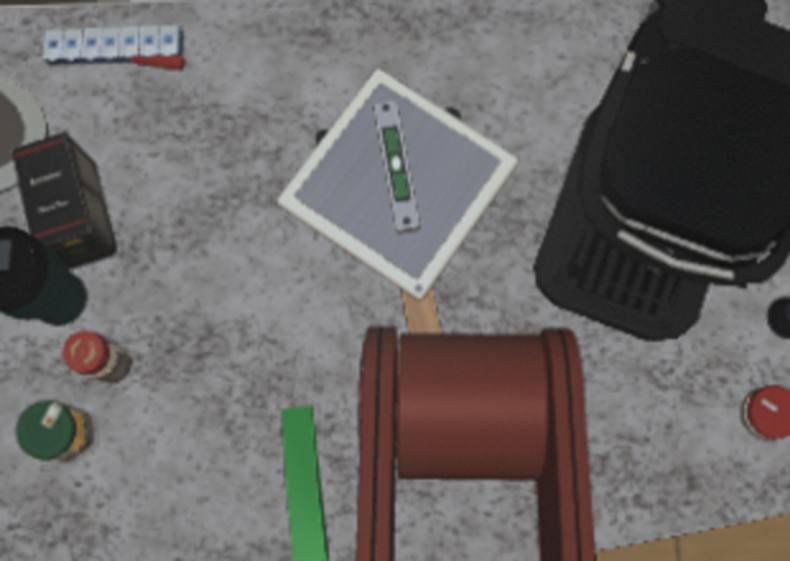

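The picture shows the wedge under the near corner at (420,300), with the bubble at (396,162) in the middle of the vial. The jars and timer are where they were. Handing in.

```bash
python3 -c "
from h import *
print(r.close_job())"
```

```text
the job is handed in; nothing more can be done
None
```

The wooden wedge is under the low corner and released. The bubble reads centred to about 0.0001 rad, the jars and timer are where they were, and I handed the job in at about 24.5 s.

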